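# Unlatch a vacuum controller's cover, push it off and reset the trip

### The arm

A 7-joint arm with a two-finger parallel gripper is mounted at the origin on a cart in front of the work surface, level with it; the furniture and walls round the work are solid. World frame = base frame: x ahead of the robot, y to its left, z up, the work surface at z = 0. Lengths are in mm, angles in rad, forces in N, time in s.
With the tool pointing down it reaches from about 400 to 850 mm from the base axis. Payload 4.5 kg.
Tool frame: the origin (TCP) lies at the very end of the fingers, on their centre line; the grasp point (between the pads) lies 19 mm behind it; z points along the fingers, y is the line along which they close (so a half turn about z gives the same grasp; the last joint's range is limited). The gripper opens to 88 mm and grips with 3 to 60 N. Pads are 18 mm wide; open, the fingers measure 123 mm over their backs; the gripper's body (75 mm by 187 mm) begins 45 mm behind the grasp point.
Start: joints at [1.215, 0.689, -0.195, 1.565, 0.157, 0.902, -0.215], TCP at [237.532, -578.128, 238.743] pointing down, gripper open.
Joint ranges: [-3.01, 3.01], [-0.46, 2.08], [-1.47, 1.51], [0.13, 2.56], [-1, 4.14], [0.04, 2.09], [-2.66, 2.66]. Speed limits (rad/s): [2.57, 2.57, 3.14, 3.14, 3.14, 3.14, 3.14].

### API

Orientations are given as [roll, pitch, yaw] about the fixed x, y, z axes, in that order (R = Rz(yaw) Ry(pitch) Rx(roll)).
In Python, from station import robot gives the robot as it stands.
- The arm moves only by the tool drive_tool, never from a script. Its argument "moves" is a list of rows, each a list of 2 entries, a list of its own where there are three numbers: the shift along the tool's x, y, z in units of 200 mm (1.0 is 200 mm), then the turn about the tool's z in units of 120 degrees (1.0 is 120 degrees). In form: [[[x, y, z], yaw], ...]. A call has 1 to 10 rows; each row shifts and turns the commanded pose from where the row before left it, along the tool's axes as they then stand; what a row does not reach is not made up. A row lasts 1/10 s, in which the tool goes at most 50 mm and 8.59 degrees, less where a joint would pass 70% of its speed; a pose out of reach is approached as far as the arm can. A call with a number of a shift or a turn outside -1 to 1 is refused whole. A call with a gripper value outside its range is refused whole. "claw" is the opening, from -1 (shut) to 1 (fully open), set as the call begins (left out, the last holds). The fingers move at their own pace and stop on an object; "grip_force" is the grip in N (left out, the last holds). Time passes only in rows, so rows that do not move let the fingers close. It gives the time, the measured TCP pose, the force, the opening and the grip force at its end, in the units of the state.
- robot.read_state(): the state, without advancing time (a new reading comes with each control period).
- robot.grab_frame(name): name is "scene" or "side" or "wrist"; returns (picture, depth): 420x560x3 uint8, red, green, blue; 420x560 float32, mm along the optical axis (not along the pixel's ray), 0 where there is no reading.
- robot.camera_params(name): a dict with "fx", "fy", "cx", "cy" (pixels), "k1" (the pictures are not rectified: a ray, as slopes to the right and down, at radius r is drawn at 1 + k1 r^2 times it, then the intrinsics apply), "extrinsics" (4x4, takes a point from world to camera coordinates). Camera axes: x right, y down, z forward; pixel columns grow to the right and rows downward; lengths in mm; the calibration is good to about 2 mm. A picture is of the moment at which its call begins: read the wrist's pose just before it. camera_params takes no time and is no camera call; for the wrist camera it gives the pose at the moment of the call.
- robot.finish_job(): hands the job in; it is judged then, once.
The state is a dict: "t": time; "qpos": joint angles; "dq": joint speeds; "joint_torque": joint torques, N m; "position": TCP position; "eef_rot": TCP orientation; "wrist_force": force on the tool from outside, world axes, zero at the start; "moment": the same for the moment, N m; "opening": opening from 0.0 (shut) to 1.0 (fully open); "grasp_force": force on a finger pad.
Only numpy, scipy, OpenCV 4.12 (cv2) and the standard library are available. Lean on these libraries where they do the work, as an engineer would, in place of code of your own. Each camera call takes 0.05 s, during which the arm holds its last target. There are 200 camera calls.

### The job

The vacuum controller has tripped. With the fingertips only, press its snap tab fully down so that the cover is released, push the cover along its rails off its seat onto the landing until the well beneath lies completely open, then press the reset button in the well fully home. Only push the cover, never lift or tip it, and leave everything standing round about where it is.

Things in the scene. Friction and masses are not known exactly. Their poses are not given: they have to be found in the camera images.
- controller: The vacuum controller: flat grey housing, 240 x 104 mm, fixed to the worktop, flat deck 40 mm above it. Origin: centre of its underside. Its x axis runs along its length from the tab end to the end with two hose barbs (the way the cover slides), y across, z up. Along x on the deck: snap tab, cover on its seat between lipped rails, bare landing. Nothing on it but the cover is loose.
- well (a point): Centre of the cover's seat's well at deck height (x = -25 mm on the controller): an opening in the deck, x = -50 to 0 mm, y = -28 to +28 mm, 11 mm deep, holding the reset button; hidden under the seated cover. The side rails along the seat (x = -76 to +6 mm) stand 12.5 mm above the deck, 74 mm apart; their lips reach 2 mm over the cover's edges, 68 mm apart.
- landing (a point): Middle of the landing at deck height (x = +57 mm, y = 0 on the controller): bare deck from x = +5 to +108 mm between 6 mm high guides 74 mm apart, closed at x = +108 mm by a 7 mm high stop bar.
- cover: The cover: grey plate 80 (x) x 72 (y) x 8 mm, 0.08 to 0.17 kg, sliding freely (1 N) with an upright push step on top. Origin: centre of its underside; axes parallel to the controller's. Seated: origin at x = -35 mm on the controller, underside on the deck; the tab's hook in its window then locks it with 3 mm of play. Clear of the well beyond x = +40 mm; at the stop bar x = +68 mm.
- cover_step (a point): Middle of the push step's upright face on the cover, the face to push on: 44 mm wide across (y), from 8 mm to 24 mm above the deck; it looks to the controller's -x (towards the tab); the point lies 16 mm above the deck, above the cover's origin. The step slopes down to the plate on its far side. Behind the face lie 40 mm of flat cover with the window (15 x 20 mm) in it.
- tab_top (a point): Middle of the top of the snap tab's finger pad: a ribbed black pad 24 mm (x) x 30 mm (y) standing 14 mm proud of the deck when up and 6 mm when fully pressed in, at x = -98 mm, y = 0 on the controller, 11 mm away from the seated cover.
- tab (a joint): Snap tab travel in m: 0 up (locked), 0.008 fully pressed straight down (cover released, hook below the deck). Moves against about 3 N and stays where it is left; a hard stop at the end.
- reset_button_top (a point): Middle of the top of the reset button: a round white button 22 mm across in the well, at x = -25 mm, y = 0 on the controller; its top is 2 mm below the deck when out and 7 mm below it when pressed in. Covered until the cover is pushed off.
- reset_button (a joint): Reset button travel in m: 0 out (tripped), 0.005 fully pressed straight down. Moves against about 3 N and stays where it is left; a hard stop at the end.
- stopper: black rubber stopper, 40 mm across, 24 mm tall, loose beside the controller; origin: centre of its underside
- beaker: empty 50 ml glass beaker, 46 mm across, 56 mm tall, loose beside the controller; origin: centre of its underside
- petri: covered petri dish, 93 mm across, 16 mm tall, loose beside the controller; origin: centre of its underside
- bench_timer: digital bench timer, 64 x 68 x 19 mm, loose on the worktop; origin: centre of its underside
- slides: white cardboard slide box, 53 x 77 x 22 mm, loose on the worktop; origin: centre of its underside
- dropper: dropper bottle, 35 mm across, 104 mm tall, loose on the worktop; origin: centre of its underside
Things that resemble listed ones, but are neither listed nor needed, are in the scene too. Leave any blue or purple look-alike of the cover alone.

How it is judged:
By the outcome, as a careful person would: the job done as asked, in the order asked, and still so for the second after the job is handed in, with the robot touching nothing.
It also fails if it takes over 38 s, if anything falls off the work surface, if the arm or the gripper's body presses on something with over 40 N, if the wrist force passes 120 N, or if a joint passes its speed limit or range.

## Working session

There is one attempt and no reset: what is moved stays moved. The work goes in short steps, Python scripts to look and compute and a tool call to move; the robot and the scene stay as the last step left them, time stands still between calls to the robot, and variables do not carry over. Pictures are saved under pics/ and viewed, at most 10 in all, crops included, and the job is handed in when it is done.

Besides the shell and the picture viewer there is one more tool, called by a JSON object that holds its "fn" and its "kwargs", one argument or row to a line. drive_tool: Moves the arm, as the interface text tells. Its arguments: {"type":"object","properties":{"moves":{"type":"array"},"claw":{"type":"number"},"grip_force":{"type":"number"}},"required":["moves"]}

```bash
mkdir -p pics
cat > h.py <<'E'
import numpy as np,cv2
from station import robot
def grab(n,f):
    p=robot.camera_params(n); im,d=robot.grab_frame(n)
    cv2.imwrite(f'pics/{f}.png',im[:,:,::-1]); np.savez(f'pics/{f}.npz',im=im,d=d,E=p['extrinsics'],k=[p[c] for c in('fx','fy','cx','cy','k1')])
def load(f):
    z=np.load(f'pics/{f}.npz'); fx,fy,cx,cy,k1=z['k']
    K=np.array([[fx,0,cx],[0,fy,cy],[0,0,1]]); return z['im'],z['d'],z['E'],K,np.array([k1,0,0,0,0.])
def cloud(f):
    im,d,E,K,D=load(f); h,w=d.shape
    uv=np.stack(np.meshgrid(np.arange(w),np.arange(h)),-1).reshape(-1,1,2).astype(float)
    n=cv2.undistortPoints(uv,K,D).reshape(h,w,2)
    P=np.dstack([n*d[...,None],d])
    return (P-E[:3,3])@E[:3,:3], im, d
def proj(f,X):
    im,d,E,K,D=load(f); return cv2.projectPoints(np.array(X,float),cv2.Rodrigues(E[:3,:3])[0],E[:3,3],K,D)[0][:,0]
E
python3 - <<'E'
from h import *
for n in('scene','side'): grab(n,n+'0')
s=robot.read_state(); print(s['t'],s['position'],s['eef_rot'],s['opening'])
for n in('scene','side','wrist'):
    E=robot.camera_params(n)['extrinsics'];print(n,-E[:3,:3].T@E[:3,3],E[2,:3])
E
```

```text
0.1 [ 237.24316724 -577.60258369  237.99651308] [-3.13994926e+00  1.22264888e-04  3.89842580e-01] 1.0019821685300936
scene [-178.09126937 -206.4928692  1077.66733724] [ 0.56183975  0.18222378 -0.80692663]
side [ 558.52090695 -853.15398478  699.03901551] [-0.04072459  0.81270475 -0.5812508 ]
wrist [ 297.40057314 -552.04349304  384.61753093] [-0.24006977 -0.09682347 -0.96591497]
```

View pics/scene0.png

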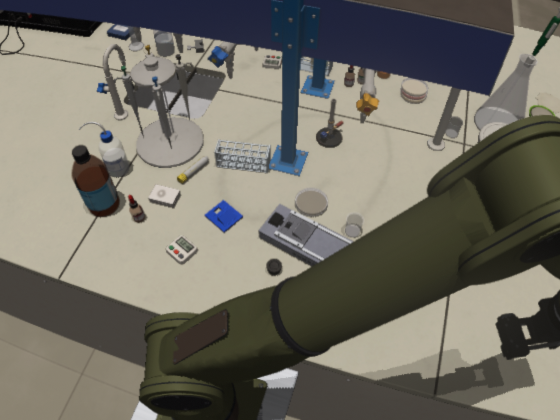

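View pics/side0.png

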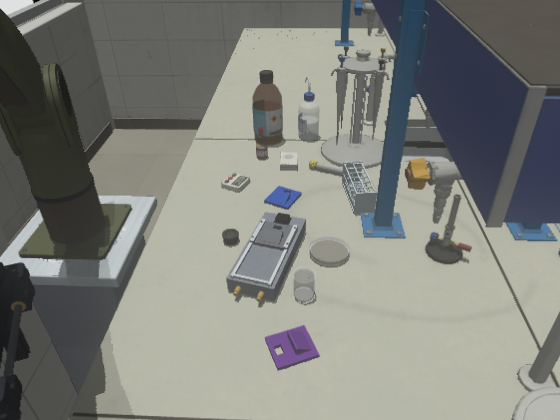

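The scene picture shows the controller at about (305,238), partly behind the arm. In the side picture it runs from the tab at (283,218) to the barbs at (250,293). The stopper is at (231,237), the petri dish at (329,251), the beaker at (304,287) and a post and shelf to the right.

Run:
```python
from h import *
P,im,d=cloud('side0')
box=np.zeros(d.shape,bool); box[195:305,220:320]=1
z=P[...,2]
print('table z',np.median(z[300:320,180:220]))
m=box&(d>0)&(z>32)&(z<60)
n,l,st,c=cv2.connectedComponentsWithStats(m.astype(np.uint8))
i=1+np.argmax(st[1:,4]); m=l==i; print(st[i])
q=P[m]; print('hist',np.histogram(q[:,2],bins=np.arange(32,62,2)))
r=cv2.minAreaRect(q[:,:2].astype(np.float32)); print(r, cv2.boxPoints(r))
# local map features for given axis
bp=cv2.boxPoints(r); e=[bp[1]-bp[0],bp[2]-bp[1]]; a=max(e,key=np.linalg.norm); a=a/np.linalg.norm(a)
b=P[218,283,:2]-np.array(r[0]); a=a*(-np.sign(a@b)); print('axis',a,np.degrees(np.arctan2(a[1],a[0])))
Y=np.array([-a[1],a[0]]); L=(q[:,:2]-r[0])@np.c_[a,Y]
for x0 in range(-125,126,5):
  s=(abs(L[:,0]-x0)<2.5)&(abs(L[:,1])<12); w=(abs(L[:,0]-x0)<2.5)
  if s.any(): print(x0,np.round(np.median(q[s,2]),1),np.round([L[w,1].min(),L[w,1].max()],1))
for nm,(u,v) in dict(stopper=(231,236),petri=(329,248),beaker=(304,280),post=(383,225)).items(): print(nm,P[v,u].round())
# shelf/overhead stuff near: 
s=(d>0)&(z>150)&(P[...,0]>350)&(P[...,1]>-300); print('overhead', [np.percentile(P[s][:,k],[0,1,50,99]).round() for k in range(3)])
```

```text
table z -1.3132515482322837
[ 226  212   80   79 3461]
hist (array([  59,  331, 1099,  509,  162,  303,  350,  183,  185,  140,   39,
         31,   39,   31]), array([32, 34, 36, 38, 40, 42, 44, 46, 48, 50, 52, 54, 56, 58, 60]))
((482.3806457519531, -88.83151245117188), (245.14712524414062, 104.93038940429688), 74.92901611328125) [[ 399.849    -193.54732 ]
 [ 501.17023  -220.83086 ]
 [ 564.9123     15.884293]
 [ 463.59106    43.16783 ]]
axis [-0.26001555 -0.96560442] -105.07098474871822
-110 49.3 [-51.2  50.2]
-105 50.4 [-52.   51.6]
-100 50.2 [-49.6  50.9]
-95 51.0 [-50.7  51.6]
-90 49.9 [-51.   51.2]
-85 43.0 [-37.4  51.4]
-75 44.0 [-51.7  48.2]
-70 44.6 [-51.3  52.3]
-65 41.7 [-43.8  51. ]
-60 42.3 [-51.   51.8]
-55 44.7 [-51.4  51.7]
-50 47.6 [-51.1  50.7]
-35 58.8 [-51.2  52. ]
-30 58.8 [-43.4  51.4]
-25 57.7 [-51.7  52.2]
-20 55.7 [-41.9  51.9]
-15 52.5 [-50.9  51.5]
-10 49.5 [-51.3  50.7]
-5 46.9 [-51.5  52.3]
0 44.8 [-52.5  51.9]
5 40.2 [-50.7  51. ]
10 37.5 [-50.5  51.4]
15 36.6 [-52.1  52. ]
20 37.2 [-49.3  50. ]
25 37.5 [-50.1  51.9]
30 37.2 [-50.5  52.1]
35 36.8 [-50.9  51.5]
40 37.2 [-51.2  49.5]
45 36.9 [-51.2  51.7]
50 37.4 [-51.5  51.6]
55 36.2 [-51.1  52.5]
60 37.6 [-51.   52.2]
65 37.1 [-51.4  52. ]
70 37.0 [-51.4  51.3]
75 37.6 [-49.1  51.9]
80 37.1 [-49.6  51.5]
85 37.5 [-51.3  51.5]
90 37.2 [-51.1  51.6]
95 37.4 [-51.   50.7]
100 37.2 [-50.8  52.1]
105 39.6 [-51.8  51.7]
110 44.6 [-50.1  51.9]
115 40.8 [-52.5  52.5]
120 36.0 [-51.6  52. ]
stopper [389. -36.  20.]
petri [617. -62.  12.]
beaker [ 561. -174.   20.]
post [751.  25.  14.]
overhead [array([394., 430., 771., 923.]), array([-300., -296.,  -96., 1145.]), array([150., 156., 432., 542.])]
```

Run:
```python
from h import *
im=cv2.imread('pics/side0.png')[190:310,200:350]
cv2.imwrite('pics/c1.png',cv2.resize(im,None,fx=5,fy=5,interpolation=cv2.INTER_CUBIC)[:600,:750])
```

```text
(no output)
```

View pics/c1.png

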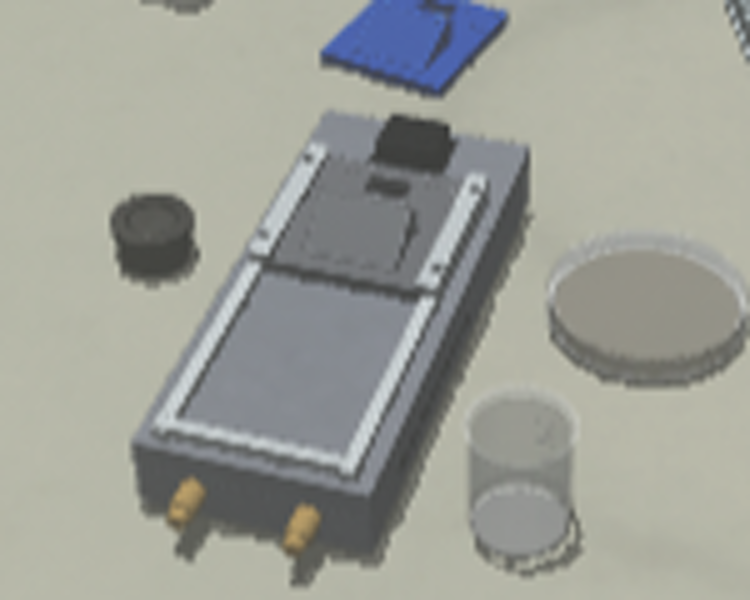

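The side view gives the controller pose: centre about (482,-89), x axis at -105°, deck reading 37 mm against 40. Next I shut the fingers and move to a lookout above it.

{"fn": "drive_tool", "kwargs": {
  "moves": [
    [[0.146,-0.13,0],0],
    [[0.146,-0.13,0],0],
    [[0.146,-0.13,0],0],
    [[0.146,-0.13,0],0],
    [[0.146,-0.13,0],0],
    [[0.146,-0.13,0],0],
    [[0.146,-0.13,0],0],
    [[0.146,-0.13,0],0]
  ],
  "claw": -1
}}

```text
t: 0.9
position: [374.9, -295.4, 238.6]
eef_rot: [-3.141, 0.0, 0.39]
wrist_force: [1.3, 0.2, 0.3]
opening: 0.299
grasp_force: 0.0
```

{"fn": "drive_tool", "kwargs": {
  "moves": [
    [[0.146,-0.13,0],0],
    [[0.146,-0.13,0],0],
    [[0.146,-0.13,0],0],
    [[0.146,-0.13,0],0],
    [[0.146,-0.13,0],0],
    [[0.146,-0.13,0],0],
    [[0.14,-0.13,0],0]
  ]
}}

```text
t: 1.6
position: [493.8, -49.8, 238.5]
eef_rot: [-3.142, 0.0, 0.39]
wrist_force: [0.5, -0.1, -0.0]
opening: 0.006
grasp_force: 0.0
```

{"fn": "drive_tool", "kwargs": {
  "moves": [
    [[0,0,0],-0.063],
    [[0,0,0],-0.063],
    [[0,0,0],-0.063],
    [[0,0,0],-0.063],
    [[0,0,0],-0.063],
    [[0,0,0],-0.063],
    [[0,0,0],-0.06],
    [[0,0,0],0],
    [[0,0,0],0]
  ]
}}

```text
t: 2.5
position: [493.2, -51.5, 238.5]
eef_rot: [-3.141, -0.0, 1.304]
wrist_force: [-0.4, 0.4, 0.5]
opening: 0.009
grasp_force: 0.0
```

Run:
```python
from h import *
s=robot.read_state(); print(s['t'],s['position'],s['eef_rot'],s['opening'],s['qpos'])
grab('wrist','w1')
```

```text
2.5 [493.18588998 -51.52377445 238.5348054 ] [-3.14115203e+00 -8.94392901e-06  1.30392374e+00] 0.008792998470607877 [ 0.27539716  0.54346317 -0.4103609   1.94003158  0.3174271   0.72140212
 -0.58989457]
```

View pics/w1.png

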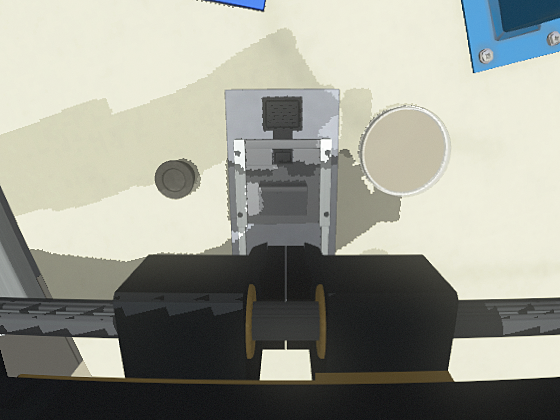

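The wrist picture shows the housing's tab-end corners at (225,89) and (340,89), the tab pad spanning (263..301, 97..130), the cover with its step at about (283,200), and the shut fingers at (285,265).

```bash
cat >> h.py <<'E'
def ray(f,uv,z):
    im,d,E,K,D=load(f); n=cv2.undistortPoints(np.array(uv,float).reshape(-1,1,2),K,D)[:,0]
    v=np.c_[n,np.ones(len(n))]@E[:3,:3]; c=-E[:3,:3].T@E[:3,3]; return c+v*((np.reshape(z,(-1,1))-c[2])/v[:,2:])
E
python3 - <<'E'
from h import *
P,im,d=cloud('w1'); z=P[...,2]
print('deck z',np.median(z[95:125,240:255]),'pad z',np.median(z[105:122,270:294]),'table',np.median(z[60:80,300:400]),'cover',np.median(z[160:170,250:265]))
m=(d>0)&(z>30)&(z<48); m[250:]=0; m[:,:215]=0; m[:,350:]=0
q=P[m][:,:2].astype(np.float32); r=cv2.minAreaRect(q);print(r,cv2.boxPoints(r))
print('corners',ray('w1',[[225,89],[340,89]],40))
print('pad',ray('w1',[[263,97],[301,97],[301,130],[263,130]],54), ray('w1',[[282,113.5]],54))
# sides via depth edge per row
L=[];R=[]
for v in range(92,225,4):
    u=np.where((z[v,215:350]>36)&(z[v,215:350]<46))[0]+215
    L.append(P[v,u[0],:2]);R.append(P[v,u[-1],:2])
for s in (L,R):
    l=cv2.fitLine(np.array(s,np.float32),cv2.DIST_HUBER,0,.01,.01).ravel(); print('line',l,np.degrees(np.arctan2(l[1],l[0])))
k=(d>0)&(z>60)&(z<68); k[240:]=0; k[:,:240]=0;k[:,330:]=0
print('step top',P[k].min(0),P[k].max(0), np.median(P[k],0))
vv,uu=np.where(k); print(vv.min(),vv.max(),uu.min(),uu.max(),k.sum())
E
```

```text
deck z 40.62180568591359 pad z 53.96499737440777 table 0.6113209549458791 cover 48.65823209197109
((490.4405517578125, -45.952911376953125), (154.98048400878906, 104.68307495117188), 74.97625732421875) [[ 419.80115  -107.22649 ]
 [ 520.906    -134.36235 ]
 [ 561.07996    15.320663]
 [ 459.9751     42.456528]]
corners [[460.8806619   41.78237787  40.        ]
 [560.78705171  14.35132738  40.        ]]
pad [[492.66583756  25.31976983  54.        ]
 [524.43995857  16.59507445  54.        ]
 [517.21979907 -10.76325712  54.        ]
 [484.81085255  -1.86965673  54.        ]] [[504.81696998   7.43032062  54.        ]]
line [ 2.5509593e-01  9.6691573e-01  4.4439682e+02 -1.9408728e+01] 75.220726
line [ 2.5141737e-01  9.6787876e-01  5.4312170e+02 -4.8175903e+01] 75.4386
step top [463.99501823 -71.56893096  60.03980651] [509.41271763 -48.32167844  66.55650646] [487.09566521 -58.98931607  63.53811039]
185 201 258 307 665
```

{"fn": "drive_tool", "kwargs": {
  "moves": [
    [[0.15,-0.01,0],0.002],
    [[0.15,-0.01,0.1],0],
    [[0,0,0.2],0],
    [[0,0,0.2],0],
    [[0,0,0.2],0],
    [[0,0,0.12],0],
    [[0,0,0.06],0],
    [[0,0,0],0]
  ]
}}

```text
t: 3.35
position: [504.6, 7.6, 61.7]
eef_rot: [-3.14, 0.001, 1.303]
wrist_force: [1.0, -0.2, 0.1]
opening: 0.004
grasp_force: 0.0
```

Press in small steps: 61.7 down to about 46.

{"fn": "drive_tool", "kwargs": {
  "moves": [
    [[0,0,0.02],0],
    [[0,0,0.02],0],
    [[0,0,0.015],0],
    [[0,0,0.01],0],
    [[0,0,0.01],0],
    [[0,0,0],0]
  ]
}}

```text
t: 3.95
position: [505.9, 7.5, 47.9]
eef_rot: [3.14, -0.0, 1.303]
wrist_force: [0.7, -0.9, 1.7]
opening: 0.004
grasp_force: 0.8
```

{"fn": "drive_tool", "kwargs": {
  "moves": [
    [[0,0,0.005],0],
    [[0,0,0.005],0],
    [[0,0,0.005],0],
    [[0,0,0.005],0],
    [[0,0,0],0],
    [[0,0,0],0]
  ]
}}

```text
t: 4.55
position: [505.9, 7.5, 46.2]
eef_rot: [3.139, -0.0, 1.303]
wrist_force: [-3.0, -0.2, 29.4]
opening: 0.003
grasp_force: 14.5
```

Hard stop felt: the tip is at 46.2 mm, which is the pressed pad height, with 29 N. Now lift and go behind the step face.

{"fn": "drive_tool", "kwargs": {
  "moves": [
    [[0,0,-0.08],0],
    [[0,0,-0.08],0],
    [[-0.115,0,0],0],
    [[-0.115,0,0],0],
    [[0,0,0],0],
    [[0,0,0],0]
  ]
}}

```text
t: 5.15
position: [492.6, -36.7, 75.5]
eef_rot: [-3.141, -0.0, 1.302]
wrist_force: [0.2, 0.8, -0.2]
opening: 0.004
grasp_force: 0.0
```

Run:
```python
from h import *
s=robot.read_state(); print(s['t'],s['position'],s['eef_rot'],s['wrist_force'])
grab('wrist','w2');grab('side','s2')
a=cv2.imread('pics/w2.png')[40:340,140:440]
cv2.imwrite('pics/w2c.png',np.hstack([cv2.resize(a,(400,400)),cv2.resize(cv2.imread('pics/s2.png')[180:320,210:350],(400,400))]))
P,im,d=cloud('w2');
```

```text
5.15 [492.6338498  -36.7226193   75.46103561] [-3.14065604e+00 -1.06199430e-04  1.30221567e+00] [ 0.24426047  0.76431427 -0.22259481]
```

View pics/w2c.png

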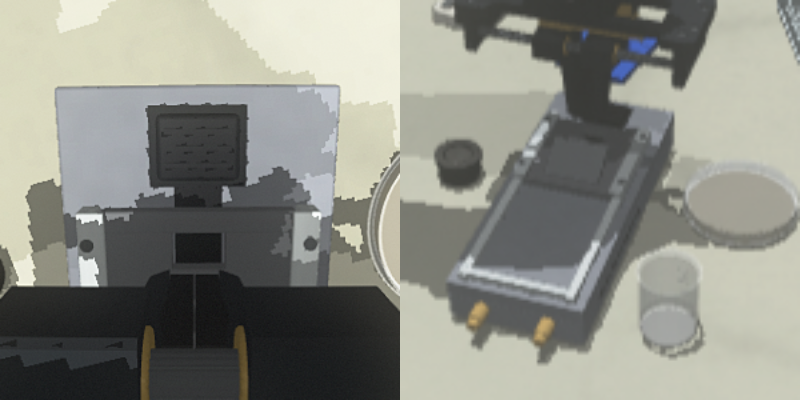

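The left crop shows the tab pressed, the window dark at (198,247) with the hook gone, and the fingers centred behind the step. Next I lower to 52 mm and push gently until contact.

{"fn": "drive_tool", "kwargs": {
  "moves": [
    [[0,0,0.06],0],
    [[0,0,0.055],0],
    [[0,0,0],0],
    [[-0.03,0,0],0],
    [[-0.03,0,0],0],
    [[-0.03,0,0],0],
    [[-0.03,0,0],0],
    [[0,0,0],0]
  ]
}}

```text
t: 6.05
position: [486.4, -61.5, 52.9]
eef_rot: [3.141, 0.001, 1.301]
wrist_force: [-0.2, -0.2, -0.1]
opening: 0.005
grasp_force: 0.0
```

{"fn": "drive_tool", "kwargs": {
  "moves": [
    [[-0.04,0,0],0],
    [[-0.04,0,0],0],
    [[-0.04,0,0],0],
    [[-0.04,0,0],0],
    [[-0.04,0,0],0],
    [[-0.04,0,0],0],
    [[-0.04,0,0],0],
    [[-0.04,0,0],0],
    [[-0.04,0,0],0],
    [[-0.03,0,0],0]
  ]
}}

```text
t: 7.05
position: [465.8, -136.1, 52.7]
eef_rot: [-3.142, 0.0, 1.302]
wrist_force: [0.0, 0.9, 0.3]
opening: 0.004
grasp_force: 0.5
```

{"fn": "drive_tool", "kwargs": {
  "moves": [
    [[0,0,0],0],
    [[0.03,0,0],0],
    [[0.03,0,0],0],
    [[0,0,-0.15],0],
    [[0.15,0,-0.2],0],
    [[0.2,0,-0.2],0],
    [[0,0,0],0],
    [[0,0,0],0]
  ]
}}

```text
t: 7.85
position: [487.1, -59.1, 158.8]
eef_rot: [3.14, -0.001, 1.306]
wrist_force: [-0.8, -0.7, -0.5]
opening: 0.007
grasp_force: 0.0
```

Run:
```python
from h import *
s=robot.read_state(); print(s['t'],s['position'],s['eef_rot'],s['wrist_force'])
grab('side','s3'); grab('wrist','w3')
cv2.imwrite('pics/s3c.png',np.hstack([cv2.resize(cv2.imread('pics/s3.png')[180:320,200:350],(375,350),interpolation=cv2.INTER_CUBIC),cv2.resize(cv2.imread('pics/w3.png')[:,80:480],(400,350))[:, :]]))
```

```text
7.85 [487.10871336 -59.11034706 158.7747701 ] [ 3.13987466e+00 -5.27237591e-04  1.30603680e+00] [-0.80811745 -0.72542738 -0.49611247]
```

View pics/s3c.png

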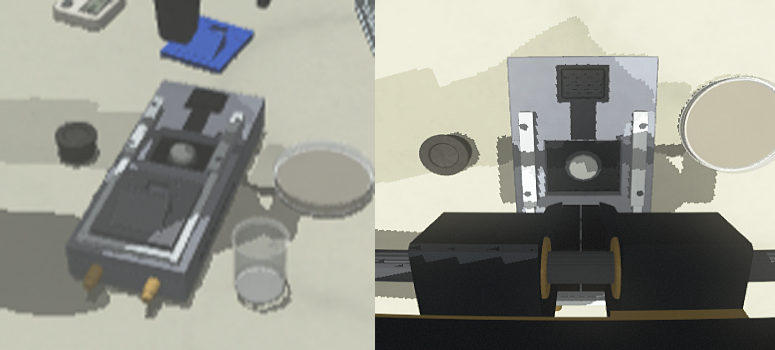

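The well is fully open with the white button visible at wrist pixel (287,201), and the cover sits on the landing.

Run:
```python
from h import *
im=load('w3')[0]; g=cv2.cvtColor(im,6 if 0 else cv2.COLOR_RGB2GRAY)
P,_,d=cloud('w3'); z=P[...,2]
print(z[196:207,282:293].mean(), P[201,287])
m=np.zeros_like(g); m[175:228,255:325]=(g>95)[175:228,255:325]
n,l,st,c=cv2.connectedComponentsWithStats(m); i=l[201,287]; print(st[i],c[i])
b=ray('w3',[c[i],[287,201.5]],38); print(b)
p=np.array([487.1,-59.1]);y=1.304
ax=np.array([480.5,-88])+25*np.array([.26,.9656]); print('model',ax)
for q in (b[0,:2],b[1,:2],ax): d_=q-p; print('tool shift',d_@[np.cos(y),np.sin(y)],d_@[np.sin(y),-np.cos(y)])
```

```text
40.981743224157455 [485.24251492 -62.59506539  39.21911391]
[274 186  29  30 663] [287.86726998 200.47812971]
[[485.8931981  -62.6847581   38.        ]
 [485.06199612 -63.27380709  38.        ]]
model [487.   -63.86]
tool shift -3.7760952662646736 -0.21901135182488563
tool shift -4.563444119171425 -0.8655074640425524
tool shift -4.61795768107159 1.1584760920415629
```

{"fn": "drive_tool", "kwargs": {
  "moves": [
    [[-0.0215,0,0.15],0],
    [[0,0,0.2],0],
    [[0,0,0.15],0],
    [[0,0,0.08],0],
    [[0,0,0.02],0],
    [[0,0,0.02],0],
    [[0,0,0.01],0],
    [[0,0,0],0]
  ]
}}

```text
t: 8.75
position: [483.5, -65.7, 33.4]
eef_rot: [-3.14, 0.002, 1.302]
wrist_force: [-4.2, 0.5, 12.0]
opening: 0.005
grasp_force: 5.8
```

{"fn": "drive_tool", "kwargs": {
  "moves": [
    [[0,0,0.005],0],
    [[0,0,0.005],0],
    [[0,0,0.004],0],
    [[0,0,0],0],
    [[0,0,0],0]
  ]
}}

```text
t: 9.25
position: [483.5, -65.7, 33.1]
eef_rot: [3.141, 0.003, 1.302]
wrist_force: [-8.6, 2.1, 40.4]
opening: 0.004
grasp_force: 20.3
```

{"fn": "drive_tool", "kwargs": {
  "moves": [
    [[0,0,-0.1],0],
    [[0,0,-0.2],0],
    [[0,0,-0.2],0],
    [[0.1,0,-0.2],0],
    [[0.2,0,0],0],
    [[0.2,0,0],0],
    [[0,0,0],0],
    [[0,0,0],0]
  ]
}}

```text
t: 10.05
position: [512.0, 32.1, 169.8]
eef_rot: [3.141, -0.0, 1.304]
wrist_force: [-0.3, -0.3, -0.2]
opening: 0.003
grasp_force: 0.0
```

Run:
```python
from h import *
grab('side','s4'); grab('wrist','w4')
P,_,d=cloud('w4')
s=robot.read_state(); print(s['t'],s['position'],s['wrist_force'])
S,_,_=cloud('s4')
b=np.array([[485.9,-62.9,33],[506,6.6,46],[494.3,-36.7,40],[462.8,-153.7,48]])
for c,Q in(('w4',P),('s4',S)):
  for (u,v),X in zip(proj(c,b).round().astype(int),b):
    if 1<u<558 and 1<v<418: print(c,u,v,X,np.median(Q[v-1:v+2,u-1:u+2,2]))
cv2.imwrite('pics/s4c.png',np.hstack([cv2.resize(cv2.imread('pics/s4.png')[180:320,200:350],(375,350),interpolation=cv2.INTER_CUBIC),cv2.resize(cv2.imread('pics/w4.png')[:,80:480],(400,350))]))
```

```text
10.15 [511.36737282  29.94089101 169.2875165 ] [-0.33348788 -0.04601066 -0.48063196]
w4 287 302 [485.9 -62.9  33. ] 247.30204614907944
w4 288 227 [506.    6.6  46. ] 46.910375387392655
w4 289 277 [494.3 -36.7  40. ] 194.36251993478106
w4 289 403 [ 462.8 -153.7   48. ] 271.20936424543635
s4 271 240 [485.9 -62.9  33. ] 30.256016833020805
s4 282 217 [506.    6.6  46. ] 42.89896175933045
s4 276 230 [494.3 -36.7  40. ] 37.59878765721637
s4 257 262 [ 462.8 -153.7   48. ] 55.27189488665901
```

View pics/s4c.png

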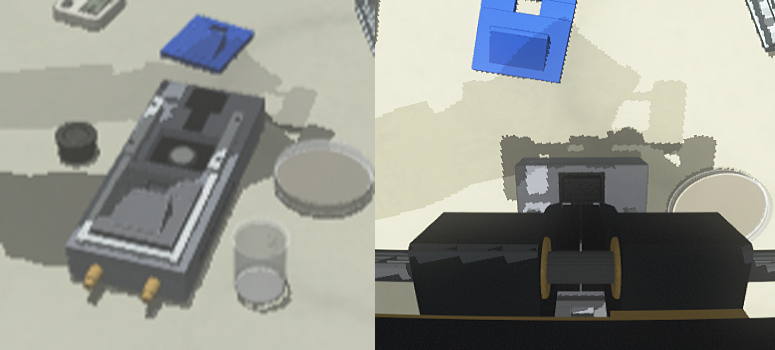

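The button top reads about 33 mm (pressed) after the 2.6 mm camera bias is taken off, and the tab stays pressed. The cover is on the landing, the well is open and the neighbours haven't moved.

```bash
python3 -c "
from station import robot
print(robot.finish_job())"
```

```text
the job is handed in; nothing more can be done
None
```

The job is handed in at about 10 s: I pressed the snap tab to its hard stop, pushed the cover off its seat onto the landing so the well is fully open, and pressed the reset button to its hard stop; nothing nearby appeared to move in the final pictures.

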